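Load the weight hanger of a force sensor with slotted discs

TASK

Load the weight hanger of the force sensor for its calibration: if a grey disc is still on the hanger, take it off and lay it on the round black mat, then hang every brass slotted disc that lies on the table on the hanger, pushed fully home so that the stem stands at the disc's centre, lying flat on one another, each with its slot turned at least a quarter turn away from the slot of the disc directly beneath it so that none can slide off. Only when all that is done, push the arrest lever with the red ball all the way over, away from you, to release the sensor, and let go of everything.

Things in the scene. Friction and masses are not known exactly. Their poses are not given: they have to be found in the camera images.
- brass_0: slotted brass disc, 56 mm in diameter, 10 mm thick, with a 12 mm wide slot from the rim to 6 mm past the centre. Origin: the disc's centre, at half its thickness; +x points from there out through the slot's mouth; both faces alike. About 180 g. Lies flat on the table at the start, the slot facing anywhere; may be absent.
- brass_0_mouth (a point): brass disc: the middle of the slot's mouth: on the rim, 28 mm from the disc's origin, at half its thickness.
- brass_1: slotted brass disc, 56 mm in diameter, 10 mm thick, with a 12 mm wide slot from the rim to 6 mm past the centre. Origin: the disc's centre, at half its thickness; +x points from there out through the slot's mouth; both faces alike. About 180 g. Lies flat on the table at the start, the slot facing anywhere; may be absent.
- brass_1_mouth (a point): brass disc: the middle of the slot's mouth: on the rim, 28 mm from the disc's origin, at half its thickness.
- brass_2: slotted brass disc, 56 mm in diameter, 10 mm thick, with a 12 mm wide slot from the rim to 6 mm past the centre. Origin: the disc's centre, at half its thickness; +x points from there out through the slot's mouth; both faces alike. About 180 g. Lies flat on the table at the start, the slot facing anywhere; may be absent.
- brass_2_mouth (a point): brass disc: the middle of the slot's mouth: on the rim, 28 mm from the disc's origin, at half its thickness.
- brass_3: slotted brass disc, 56 mm in diameter, 10 mm thick, with a 12 mm wide slot from the rim to 6 mm past the centre. Origin: the disc's centre, at half its thickness; +x points from there out through the slot's mouth; both faces alike. About 180 g. Lies flat on the table at the start, the slot facing anywhere; may be absent.
- brass_3_mouth (a point): brass disc: the middle of the slot's mouth: on the rim, 28 mm from the disc's origin, at half its thickness.
- grey_disc: grey painted slotted disc, 56 mm in diameter, 10 mm thick, with a 12 mm wide slot from the rim to 6 mm past the centre. Origin: the disc's centre, at half its thickness; +x points from there out through the slot's mouth; both faces alike. About 150 g. Left over from the last job: lies on the hanger's plate round the stem at the start, the slot facing anywhere; in some starts it is absent.
- grey_disc_mouth (a point): grey disc: the middle of the slot's mouth: on the rim, 28 mm from the disc's origin, at half its thickness.
- mat: round black rubber mat, 90 mm in diameter, 3 mm thick, fixed on the table. Origin: centre of its underside.
- stand: force-sensor stand, fixed: dark base plate 90 x 210 x 12 mm (x, y, z), origin at the centre of its underside. The weight hanger stands over its +y half (65 mm from the origin), the arrest lever over its -y half (65 mm from the origin). Its +x points away from the robot.
- hanger_plate (a point): the weight hanger: centre of the top face of its round steel plate, 40 mm in diameter, 5 mm thick, 135 mm above the table, on a 14 mm column. From here a 7 mm stem rises 52 mm to a black knob, 18 mm in diameter, 10 mm high, wider than the slots: discs go on from the side, below the knob. Below, a 50 mm drum ends 72 mm above the table.
- arrest (a joint): arrest lever of the stand: 0 = arrested, leaning to the stand's -x (towards the robot); 1.0 = released, leaning as far to the stand's +x; it stays where it is left and moves with about 2 N at its ball. Pivot axis: the stand's y, 34 mm above the table; rod 50 mm from pivot to ball centre.
- arrest_tip (a point): centre of the red ball, 26 mm in diameter, at the end of the arrest lever, 78 mm above the table when arrested.
Things that resemble listed ones, but are neither listed nor needed, are in the scene too. What is shaped like the brass_2 but green is not meant.

How it is judged:
On the way, in this order (a step that is already met when the one before it is completed fails the run):
1. the grey disc, if any, lies on the mat and all brass discs hang flat and centred on the hanger with staggered slots, while the arrest lever is still at its arrested side (horizontal distance between each of brass_0, brass_1, brass_2, brass_3 and hanger_plate below 0.008 m and z of brass_0 in the frame of hanger_plate between 0.001 and 0.04 m and (angle between brass_0's own z axis and vertical below 0.1 rad or angle between brass_0's own z axis and vertical above 3.04 rad) and linear speed of each of brass_0, brass_1, brass_2, brass_3, grey_disc below 0.02 m/s and z of brass_1 in the frame of hanger_plate between 0.001 and 0.04 m and (angle between brass_1's own z axis and vertical below 0.1 rad or angle between brass_1's own z axis and vertical above 3.04 rad) and z of brass_2 in the frame of hanger_plate between 0.001 and 0.04 m and (angle between brass_2's own z axis and vertical below 0.1 rad or angle between brass_2's own z axis and vertical above 3.04 rad) and z of brass_3 in the frame of hanger_plate between 0.001 and 0.04 m and (angle between brass_3's own z axis and vertical below 0.1 rad or angle between brass_3's own z axis and vertical above 3.04 rad) and (horizontal distance between brass_1_mouth and brass_0_mouth above 0.025 m or z of brass_1 in the frame of brass_0 above 0.015 m or z of brass_1 in the frame of brass_0 below -0.015 m) and (horizontal distance between brass_2_mouth and brass_0_mouth above 0.025 m or z of brass_2 in the frame of brass_0 above 0.015 m or z of brass_2 in the frame of brass_0 below -0.015 m) and (horizontal distance between brass_2_mouth and brass_1_mouth above 0.025 m or z of brass_2 in the frame of brass_1 above 0.015 m or z of brass_2 in the frame of brass_1 below -0.015 m) and (horizontal distance between brass_3_mouth and brass_0_mouth above 0.025 m or z of brass_3 in the frame of brass_0 above 0.015 m or z of brass_3 in the frame of brass_0 below -0.015 m) and (horizontal distance between brass_3_mouth and brass_1_mouth above 0.025 m or z of brass_3 in the frame of brass_1 above 0.015 m or z of brass_3 in the frame of brass_1 below -0.015 m) and (horizontal distance between brass_3_mouth and brass_2_mouth above 0.025 m or z of brass_3 in the frame of brass_2 above 0.015 m or z of brass_3 in the frame of brass_2 below -0.015 m) and horizontal distance between grey_disc and mat below 0.025 m and height (world z) of grey_disc between 0.003 and 0.015 m and (angle between grey_disc's own z axis and vertical below 0.1 rad or angle between grey_disc's own z axis and vertical above 3.04 rad) and value of joint arrest below 0.4 rad), for 0.2 s.
2. the arrest lever is thrown to its released side (value of joint arrest above 0.85 rad), for 0.2 s.
At the end, for the whole second after the job is handed in: Brass discs flat and at rest on the hanger, centres within 8 mm of the stem's axis; slot mouths of neighbours in the stack over 25 mm (about 53 degrees) apart; grey disc flat on the mat, centre within 25 mm of the mat's; arrest lever past 0.85 rad. Absent discs do not count (horizontal distance between each of brass_0, brass_1, brass_2, brass_3 and hanger_plate below 0.008 m and z of brass_0 in the frame of hanger_plate between 0.001 and 0.04 m and (angle between brass_0's own z axis and vertical below 0.1 rad or angle between brass_0's own z axis and vertical above 3.04 rad) and linear speed of each of brass_0, brass_1, brass_2, brass_3, grey_disc below 0.02 m/s and z of brass_1 in the frame of hanger_plate between 0.001 and 0.04 m and (angle between brass_1's own z axis and vertical below 0.1 rad or angle between brass_1's own z axis and vertical above 3.04 rad) and z of brass_2 in the frame of hanger_plate between 0.001 and 0.04 m and (angle between brass_2's own z axis and vertical below 0.1 rad or angle between brass_2's own z axis and vertical above 3.04 rad) and z of brass_3 in the frame of hanger_plate between 0.001 and 0.04 m and (angle between brass_3's own z axis and vertical below 0.1 rad or angle between brass_3's own z axis and vertical above 3.04 rad) and (horizontal distance between brass_1_mouth and brass_0_mouth above 0.025 m or z of brass_1 in the frame of brass_0 above 0.015 m or z of brass_1 in the frame of brass_0 below -0.015 m) and (horizontal distance between brass_2_mouth and brass_0_mouth above 0.025 m or z of brass_2 in the frame of brass_0 above 0.015 m or z of brass_2 in the frame of brass_0 below -0.015 m) and (horizontal distance between brass_2_mouth and brass_1_mouth above 0.025 m or z of brass_2 in the frame of brass_1 above 0.015 m or z of brass_2 in the frame of brass_1 below -0.015 m) and (horizontal distance between brass_3_mouth and brass_0_mouth above 0.025 m or z of brass_3 in the frame of brass_0 above 0.015 m or z of brass_3 in the frame of brass_0 below -0.015 m) and (horizontal distance between brass_3_mouth and brass_1_mouth above 0.025 m or z of brass_3 in the frame of brass_1 above 0.015 m or z of brass_3 in the frame of brass_1 below -0.015 m) and (horizontal distance between brass_3_mouth and brass_2_mouth above 0.025 m or z of brass_3 in the frame of brass_2 above 0.015 m or z of brass_3 in the frame of brass_2 below -0.015 m) and horizontal distance between grey_disc and mat below 0.025 m and height (world z) of grey_disc between 0.003 and 0.015 m and (angle between grey_disc's own z axis and vertical below 0.1 rad or angle between grey_disc's own z axis and vertical above 3.04 rad) and value of joint arrest above 0.85 rad); the robot touches nothing.
Of brass_0, brass_1, brass_2, brass_3 only 3 to 4 are there at a start; the rules pass over those that are not, and their reading is None.
Of grey_disc, tape_roll only 1 to 2 are there at a start; the rules pass over those that are not, and their reading is None.
At some moment in a run one of brass_0, brass_1, brass_2, brass_3 may be knocked a few centimetres aside while the robot is not near it.
Once in a run the grip may slacken for a moment while it holds something.
It also fails if it takes over 210 s, if anything falls off the work surface, if the arm or the gripper's body presses on something with over 40 N, if the wrist force passes 120 N, or if a joint passes its speed limit or range.

ROBOT

A 6-joint arm with a two-finger parallel gripper is mounted at the origin on a cart in front of the work surface, level with it; the furniture and walls round the work are solid. World frame = base frame: x ahead of the robot, y to its left, z up, the work surface at z = 0. Lengths are in m, angles in rad, forces in N, time in s.
With the tool pointing down it reaches from about 0.325 to 0.85 m from the base axis. Payload 4.4 kg.
Tool frame: the origin (TCP) lies at the very end of the fingers, on their centre line; the grasp point (between the pads) lies 19 mm behind it; z points along the fingers, y is the line along which they close (so a half turn about z gives the same grasp; the last joint's range is limited). The gripper opens to 94 mm and grips with 3 to 60 N. Pads are 16 mm wide; open, the fingers measure 119 mm over their backs; the gripper's body (75 mm by 177 mm) begins 78 mm behind the grasp point.
Start: joints at [-1.456, 0.207, 1.542, -0, 1.393, -0.15], TCP at [0.15, -0.555, 0.205] pointing down, gripper open.
Joint ranges: [-2.73, 2.73], [-0.86, 2.22], [0.23, 2.46], [-1.11, 4.25], [0.08, 2.63], [-2.82, 2.82]. Speed limits (rad/s): [2.79, 2.79, 3.14, 3.14, 3.14, 3.14].

INTERFACE

Orientations are given as a rotation vector (axis times angle).
In Python, from bench import bot, kin, imaging gives the robot as it stands. The module is installed in compiled form; this text tells all that it offers. Calls block until the motion is done:
- bot.movep(position, orientation): joint-space move of the TCP to a pose.
- bot.movel(position, orientation=None, velocity=0.15, max_force=None): straight line of the TCP; orientation=None keeps the orientation; velocity is the mean speed in m/s. With max_force (N) it stops when the force on the tool has changed by that much, and returns True; else False.
- bot.movej(angles): joint-space move.
- bot.set_gripper(opening): finger opening in m; the grip force is fixed at half the most; returns when the fingers have stopped.
- bot.sleep(seconds).
- kin.inverse_kinematics(position, orientation): joint angles nearest the present ones, or None.
- imaging.read_camera(name): name is "side" or "top" or "wrist"; returns the picture (480x640x3 uint8, red, green, blue); there is no depth.
- imaging.get_calibration(name): a dict with "fovy" (degrees; the focal length in pixels is half the picture's height over the tangent of half this angle, whatever the lens; pixels are square), "cx", "cy" (the principal point, pixels), "rvec" (rotation vector, rad) and "tvec" (3), from world to camera coordinates, as OpenCV has them. Camera axes: x right, y down, z forward; pixel columns grow to the right and rows downward; lengths in m; the calibration is good to about 2 mm. A picture is of the moment at which its call begins: read the wrist's pose just before it. get_calibration takes no time and is no camera call; for the wrist camera it gives the pose at the moment of the call.
A pose or a line that the arm cannot do raises bot.MotionError and nothing moves.
- bot.sign_off(): hands the job in; it is judged then, once.
Readings, each from a call of its own:
- bot.get_time(): time.
- bot.get_qpos(): joint angles.
- bot.get_qvel(): joint speeds.
- bot.get_joint_efforts(): joint torques, N m.
- bot.get_tcp_pos(): TCP position.
- bot.get_orientation(): TCP orientation.
- bot.get_ft_force(): force on the tool from outside, world axes, zero at the start.
- bot.get_ft_torque(): the same for the moment, N m.
- bot.get_grip_width(): finger opening in m.
- bot.get_gripper_force(): force on a finger pad.
Only numpy, scipy, OpenCV 4.12 (cv2) and the standard library are available. Lean on these libraries where they do the work, as an engineer would, in place of code of your own. Each camera call takes 0.05 s, during which the arm holds its last target. There are 200 camera calls.

## Working session

There is one attempt and no reset: what is moved stays moved. The work goes in short steps, each a Python script; the robot and the scene stay as the last script left them, time stands still between calls to the robot, and variables do not carry over. Pictures are saved under pics/ and viewed, at most 14 in all, crops included, and the job is handed in when it is done.

```bash
mkdir -p pics; ls; python3 - <<'E'
from bench import bot,kin,imaging
import cv2
for n in("top","side","wrist"):
    im=imaging.read_camera(n);cv2.imwrite(f"pics/{n}0.png",im[:,:,::-1]);print(n,imaging.get_calibration(n))
print(bot.get_time(),bot.get_orientation(),bot.get_grip_width())
E
```

```text
pics
top {'fovy': 55.54292707201148, 'cx': 326.33386447635587, 'cy': 238.01054627078548, 'rvec': array([ 2.15798341, -2.18399818,  0.1054328 ]), 'tvec': array([-0.0053071 ,  0.5573953 ,  0.89906365])}
side {'fovy': 48.16255434653847, 'cx': 319.8187892061145, 'cy': 236.77177711938515, 'rvec': array([ 2.20727373,  1.49000273, -0.43546335]), 'tvec': array([-0.18965626, -0.37043523,  1.20445293])}
wrist {'fovy': 59.07564135034901, 'cx': 327.97647474970455, 'cy': 240.16597941418473, 'rvec': array([-2.33398426,  1.78447795,  0.22335192]), 'tvec': array([-0.57514966, -0.02549496,  0.39031322])}
0.15 [-3.11238240e+00 -4.14462737e-01 -6.40541479e-05] 0.09414641733529332
```

View pics/top0.png

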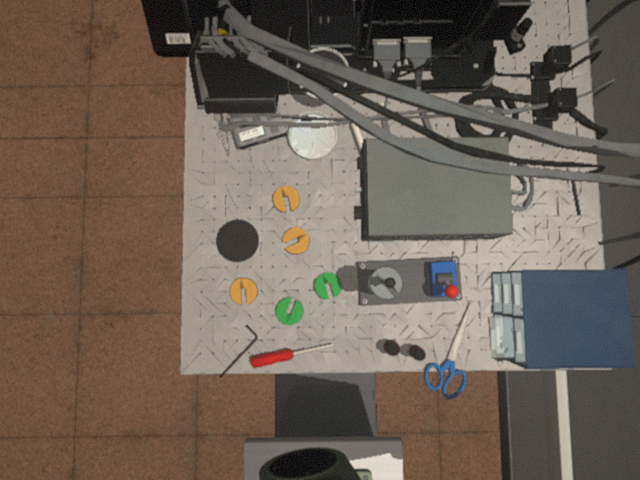

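View pics/side0.png

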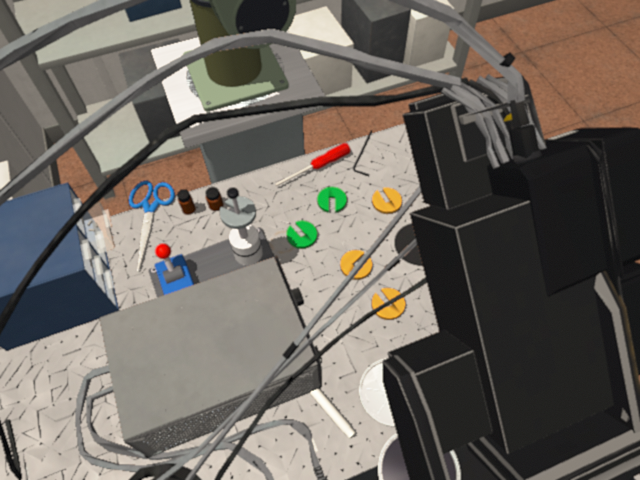

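The top view shows three brass discs at (286,199), (296,240) and (243,291). The two green ones at (328,286) and (290,311) are not meant. The mat is at (237,240), the hanger with a grey disc at about (385,283), and the red ball at (451,291). I'll measure these now.

```bash
cat > h.py <<'E'
from bench import bot,kin,imaging
import numpy as np, cv2
from scipy.spatial.transform import Rotation as R
def cam(n):
    c=imaging.get_calibration(n); f=240/np.tan(np.radians(c["fovy"])/2)
    return np.array([[f,0,c["cx"]],[0,f,c["cy"]],[0,0,1]]),cv2.Rodrigues(c["rvec"])[0],np.array(c["tvec"]).ravel()
def ray(c,uv):
    K,Rm,t=c; d=Rm.T@np.linalg.solve(K,[uv[0],uv[1],1.]); return -Rm.T@t,d
def plane(c,uv,z):
    o,d=ray(c,uv); return o+d*(z-o[2])/d[2]
def proj(c,p):
    K,Rm,t=c; q=K@(Rm@np.asarray(p,float)+t); return q[:2]/q[2]
def tri(c1,u1,c2,u2):
    o1,d1=ray(c1,u1);o2,d2=ray(c2,u2)
    s=np.linalg.lstsq(np.c_[d1,-d2],o2-o1,rcond=None)[0]; a=o1+d1*s[0];b=o2+d2*s[1]
    return (a+b)/2,np.linalg.norm(a-b)
def down(yaw): # tool z down, tool x at yaw (deg) in world
    return (R.from_euler('z',yaw,degrees=True)*R.from_euler('x',180,degrees=True)).as_rotvec()
def blobs(im,lo,hi,amin=100):
    m=cv2.inRange(cv2.cvtColor(im,cv2.COLOR_RGB2HSV),lo,hi)
    cs,_=cv2.findContours(m,cv2.RETR_EXTERNAL,cv2.CHAIN_APPROX_NONE)
    return [c for c in cs if cv2.contourArea(c)>amin]
ORANGE=((12,110,90),(28,255,255))
def discs(n,z=0.01,rng=ORANGE,im=None):
    """centre (fit circle over hull) and slot direction from metric contour on plane z"""
    c=cam(n); im=imaging.read_camera(n) if im is None else im; out=[]
    for k in blobs(im,*rng):
        P=np.array([plane(c,p[0],z)[:2] for p in k],np.float32)*1000
        (cx,cy),r=cv2.minEnclosingCircle(P)
        m=cv2.moments(P.reshape(-1,1,2)); g=np.array([m['m10'],m['m01']])/m['m00']
        v=np.array([cx,cy])-g
        out.append((np.round([cx/1000,cy/1000],4),round(r,1),round(float(np.degrees(np.arctan2(v[1],v[0]))),1),round(float(np.hypot(*v)),1)))
    return out,im
E
python3 - <<'E'
from h import *
o,im=discs("top");print(*o,sep="\n")
ct=cam("top");cs=cam("side");si=imaging.read_camera("side")
print(*discs("side",im=si)[0],sep="\n")
print("mat",plane(ct,(237,240),.003))
RED=((0,180,120),(6,255,255))
b=[[cv2.minEnclosingCircle(k) for k in blobs(i,*RED,40)] for i in(im,si)];print(b)
print("ball",tri(ct,(451,291),cs,(163,251)))
print("knob",tri(ct,(390,283),cs,(232,194)))
for p in((360,262),(458,257),(461,300),(360,304)):print("base",plane(ct,p,.012))
print("boxcorner",tri(ct,(362,238),cs,(277,262)), tri(ct,(511,236),cs,(103,318)))
print("top cam",ray(ct,(0,0))[0])
print(cam('wrist')[1], ray(cam('wrist'),(0,0))[0])
E
```

```text
(array([0.0986, 0.1967]), 39.6, 130.8, 4.4)
(array([ 0.1272, -0.2566]), 105.4, 62.3, 27.1)
(array([0.2219, 0.1718]), 81.5, 57.9, 5.3)
(array([0.4523, 0.16  ]), 27.8, -175.0, 2.2)
(array([0.5548, 0.0522]), 27.8, 110.3, 2.5)
(array([0.6427, 0.0718]), 27.9, -162.5, 2.5)
(array([0.5877, 0.4823]), 545.2, -129.2, 14.0)
(array([0.6485, 0.0708]), 27.9, -171.6, 8.3)
(array([0.6323, 0.0519]), 14.9, -121.2, 2.3)
(array([0.6259, 0.0832]), 16.4, 142.5, 2.7)
(array([0.5668, 0.0573]), 24.4, -149.6, 5.0)
(array([0.5512, 0.0481]), 28.5, 32.8, 8.2)
(array([0.4531, 0.1585]), 29.6, 168.8, 1.7)
mat [0.55774119 0.17435775 0.003     ]
[[((271.5, 358.0), 20.718448638916016), ((451.5, 291.0), 5.2202534675598145)], [((162.44737243652344, 250.55262756347656), 7.0323710441589355), ((330.1538391113281, 155.92308044433594), 20.419527053833008)]]
ball (array([ 0.44834101, -0.24760923,  0.07846221]), np.float64(0.0006241167958935286))
knob (array([ 0.46498691, -0.11736849,  0.1890782 ]), np.float64(0.0013061198758525332))
base [ 0.50841377 -0.08058288  0.012     ]
base [ 0.5162788  -0.28232841  0.012     ]
base [ 0.42853818 -0.28492511  0.012     ]
base [ 0.42290526 -0.07894724  0.012     ]
boxcorner (array([ 0.54884092, -0.08179903,  0.09737441]), np.float64(0.005902320050360869)) (array([ 0.54858778, -0.35102166,  0.11388924]), np.float64(0.0019240786410237652))
top cam [ 0.46696511 -0.01201495  0.94912189]
[[ 2.61997961e-01 -9.65068033e-01 -8.72405387e-04]
 [-9.35693365e-01 -2.54244417e-01  2.44617463e-01]
 [-2.36294298e-01 -6.32729725e-02 -9.69619274e-01]] [ 0.21910708 -0.53722337  0.38414444]
```

```bash
python3 - <<'E'
from h import *
bot.movep([0.15,-0.5,0.32],bot.get_orientation())
bot.movep([0.46,-0.117,0.30],down(0))
c=cam("wrist");im=imaging.read_camera("wrist");cv2.imwrite("pics/w1.png",im[:,:,::-1]);np.savez("w1.npz",K=c[0],R=c[1],t=c[2])
print(bot.get_qpos())
bot.movep([0.51,0.10,0.25],down(0))
c=cam("wrist");o,im=discs("wrist");cv2.imwrite("pics/w2.png",im[:,:,::-1]);np.savez("w2.npz",K=c[0],R=c[1],t=c[2])
print(*o,sep="\n");print(bot.get_time())
E
```

```text
[-4.33278264e-01 -7.14004117e-02  1.64381397e+00 -2.82970900e-04
  1.56951684e+00  1.13892336e+00]
(array([ 0.2725, -0.2275]), 32.3, 110.7, 5.5)
(array([0.2771, 0.4219]), 36.4, -78.9, 5.5)
(array([0.4521, 0.1587]), 28.1, -172.3, 2.2)
(array([0.5547, 0.0512]), 27.8, 105.5, 2.0)
(array([0.6421, 0.0712]), 27.7, -171.4, 2.1)
3.625
```

View pics/w1.png

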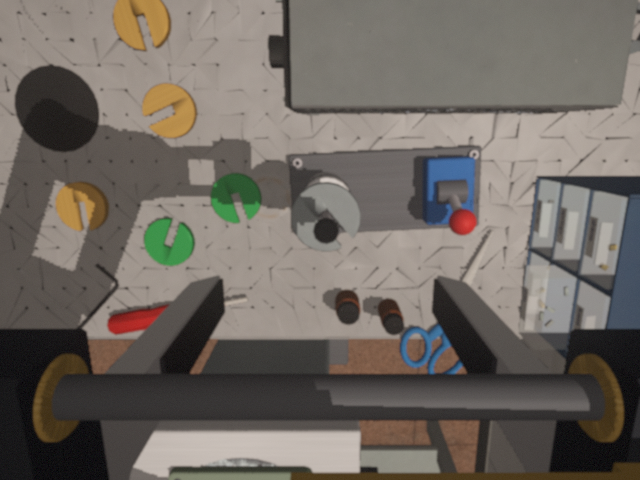

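View pics/w2.png

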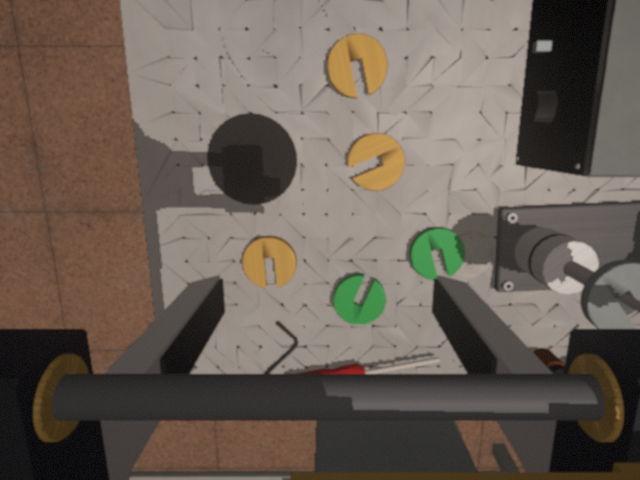

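w1: grey disc on the hanger round (326,215), knob at (326,230). w2: brass discs at (357,65), (375,162) and (270,262). Their mouths point roughly image-down, left and down, which agrees with the computed angles. The two discs at (437,253) and (360,298) are green, so not meant. Next, one crop of the grey disc to find its slot.

```bash
python3 - <<'E'
from h import *
bot.movep([0.42,-0.117,0.30],down(0))
c=cam("wrist");im=imaging.read_camera("wrist");np.savez("w3.npz",K=c[0],R=c[1],t=c[2]);cv2.imwrite("pics/w3f.png",im[:,:,::-1])
u=proj(c,[.465,-.1175,.145]);x,y=map(int,u);print(u, proj(c,[.465,-.1175,.197]))
cr=im[max(0,y-75):y+75,x-100:x+100];print(max(0,y-75),x-100)
cv2.imwrite("pics/w3.png",cv2.resize(cr,None,fx=4,fy=4,interpolation=cv2.INTER_CUBIC)[:,:,::-1])
E
```

```text
[327.31662989 167.9970154 ] [327.18259011 174.20940668]
92 227
```

View pics/w3.png

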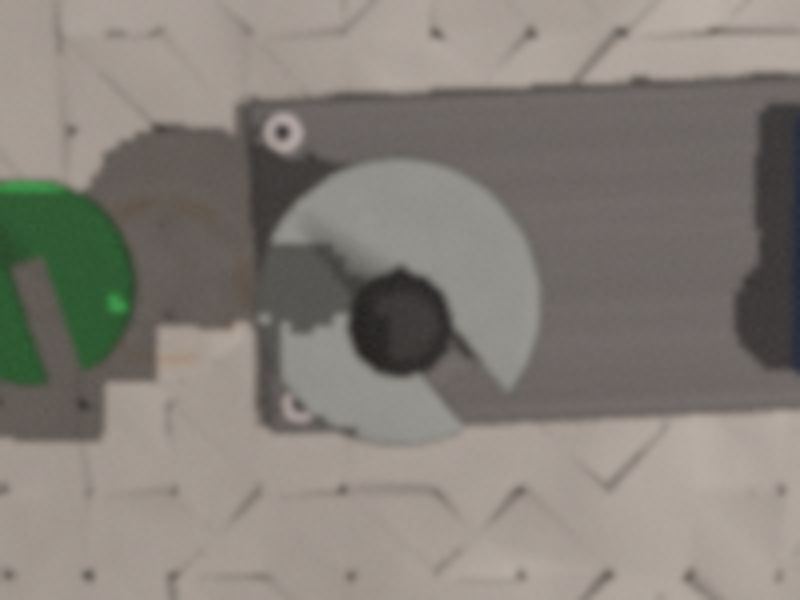

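Grey disc: centre at crop (402,300), which is the stem to within 1 mm. Mouth at crop (485,405), so its slot points to about −142°. I'll pull it out towards +38° and take it to the mat.

```bash
cat >> h.py <<'E'
STEM=np.array([0.466,-0.1175]); MAT=np.array([0.5577,0.1744])
def u(deg): return np.array([np.cos(np.radians(deg)),np.sin(np.radians(deg))])
def snap(name,p=None,w=None,s=1,n="wrist"):
    im=imaging.read_camera(n)
    if p is not None:
        x,y=map(int,proj(cam(n),p)); im=im[max(0,y-w):y+w,max(0,x-w*4//3):x+w*4//3]
    cv2.imwrite(f"pics/{name}.png",cv2.resize(im,None,fx=s,fy=s,interpolation=cv2.INTER_CUBIC)[:,:,::-1])
E
python3 - <<'E'
from h import *
o=down(38)
bot.movep([*STEM,.30],o)
bot.movel([*STEM,.137],o)
f0=bot.get_ft_force()
bot.set_gripper(.04);print("w",bot.get_grip_width(),bot.get_gripper_force(),bot.get_ft_force()-f0)
bot.movel([*STEM,.1385],o,.03);print(bot.get_ft_force()-f0)
p=STEM+u(38)*.062
print(bot.movel([*p,.1385],o,.06,max_force=20),bot.get_tcp_pos(),bot.get_ft_force()-f0)
bot.movel([*p,.26],o)
print("w",bot.get_grip_width(),bot.get_ft_force()-f0)
snap("g1");print(bot.get_time())
E
```

```text
w 0.0546308992257882 30.000450789229944 [-0.81411018  0.98196481  2.82546757]
[-0.28630263 -0.70042353 -1.25368543]
False [ 0.51460016 -0.07947435  0.13843726] [ 0.44818025  0.07943687 -0.91496617]
w 0.05506003904849012 [ 0.2145333  -0.70631996 -1.57105864]
9.6417
```

View pics/g1.png

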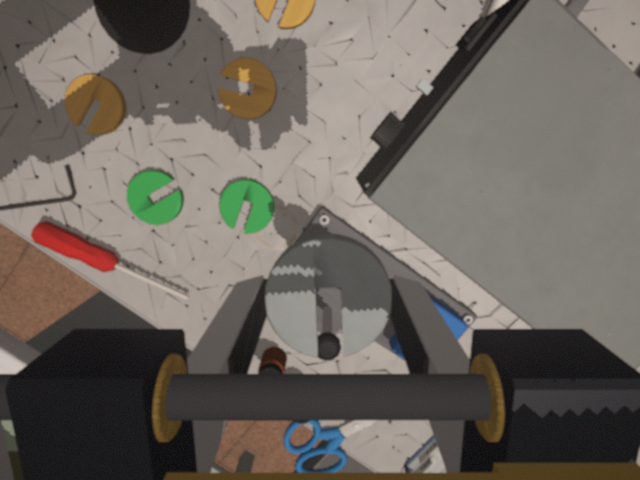

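The grey disc is held flat between the fingers at (328,295), with its slot pointing straight down the picture. Next: lay it on the mat, then look at the discs from close by.

```bash
cat >> h.py <<'E'
def slots(n="wrist",near=None,z=0.01):
    """brass discs: centre, radius, slot direction by the missing area of the disc seen"""
    c=cam(n); im=imaging.read_camera(n); out=[]
    for k in blobs(im,(10,90,40),(30,255,255),300):
        hull=cv2.convexHull(k)
        P=np.array([plane(c,p[0],z)[:2] for p in hull],np.float32)*1000
        (cx,cy),r=cv2.minEnclosingCircle(P)
        if not 24<r<33: continue
        m=np.zeros(im.shape[:2],np.uint8); cv2.drawContours(m,[hull],-1,255,-1); cv2.drawContours(m,[k],-1,0,-1)
        m=cv2.morphologyEx(m,cv2.MORPH_OPEN,np.ones((3,3),np.uint8))
        q=np.argwhere(m)[:,::-1]
        Q=np.array([plane(c,p,z)[:2] for p in q])*1000; C=np.array([cx,cy])
        v=Q.mean(0)-C; l=cv2.fitLine(Q.astype(np.float32),cv2.DIST_L2,0,.1,.1).ravel()[:2]; l*=np.sign(l@v)
        out.append((np.round(C/1000,4),round(r,1),round(float(np.degrees(np.arctan2(v[1],v[0]))),1),round(float(np.degrees(np.arctan2(l[1],l[0]))),1)))
    return out
E
python3 - <<'E'
from h import *
o=down(38)
bot.movep([*MAT,.12],o)
bot.movel([*MAT,.02],o,.1)
print(bot.movel([*MAT,.004],o,.02,max_force=5),bot.get_tcp_pos(),bot.get_grip_width())
bot.set_gripper(.09); bot.movel([*MAT,.15],o)
for C in ([.4523,.159],[.5547,.0515],[.6425,.0715]):
    bot.movep([C[0]-.03,C[1],.20],down(0)); print(slots())
    if C[1]==.159: snap("m1")
snap("a1");print(bot.get_time())
E
```

```text
True [0.55731743 0.17430453 0.00544224] 0.054547839460215464
[(array([0.4517, 0.1595]), 28.3, -177.2, -176.6), (array([0.5538, 0.0519]), 28.5, 111.5, 112.8)]
[(array([0.4531, 0.1579]), 28.5, 147.6, -122.4), (array([0.5546, 0.0511]), 28.0, 110.6, 113.3), (array([0.6421, 0.071 ]), 28.1, -166.4, -166.9)]
[(array([0.4565, 0.1582]), 28.0, 179.1, 90.7), (array([0.5555, 0.0512]), 28.6, 110.4, 112.8), (array([0.6426, 0.071 ]), 28.0, -167.0, -166.2)]
16.475
```

View pics/m1.png

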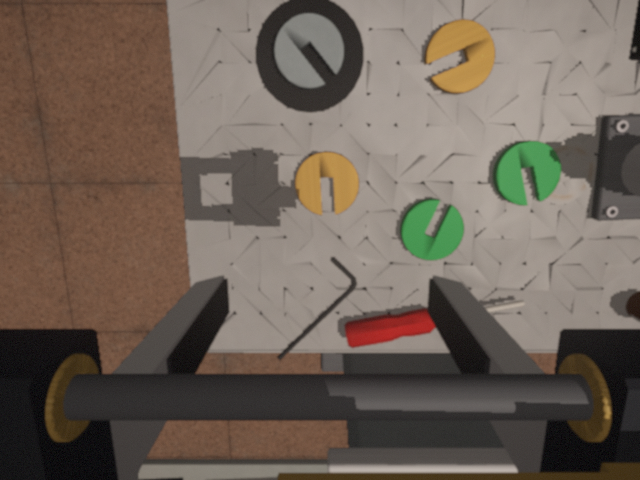

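Grey disc lies on the mat at about (309,50); the brass poses are consistent across views. Now the first brass disc, (0.452, 0.159) at −177°.

```bash
cat >> h.py <<'E'
def held():
    z=bot.get_tcp_pos()[2]+.008; t=bot.get_tcp_pos()[:2]
    return [s for s in slots(z=z) if np.hypot(*(s[0]-t))<.015]
def pick(C,yaw):
    o=down(yaw)
    bot.movep([*C,.10],o); bot.set_gripper(.074)
    bot.movel([*C,.02],o); print("touch",bot.movel([*C,.002],o,.04,max_force=6),bot.get_tcp_pos())
    bot.set_gripper(.04); print("w",bot.get_grip_width())
    bot.movel([*C,.30],o,.2); print("held",held(),bot.get_tcp_pos(),"w",bot.get_grip_width(),"t",bot.get_time())
def approach(D,yaw,i,dist=.066):
    o=down(yaw); z=.137+.01*i+.003
    p=STEM-u(D)*dist
    bot.movep([*p,.30],o); bot.movel([*p,z],o)
    print("held",held(),bot.get_tcp_pos(),"w",bot.get_grip_width())
E
python3 - <<'E'
from h import *
C=np.array([.452,.1593])
bot.movep([C[0]-.03,C[1],.20],down(0)); print(slots())
pick(C,3)
approach(-90,90,0)
snap("p1")
E
```

```text
[(array([0.4515, 0.1595]), 28.1, -176.7, -177.0), (array([0.5538, 0.0518]), 28.5, 111.4, 112.7)]
touch False [0.45182397 0.15925796 0.00178125]
w 0.054586935444760724
held [] [0.45122246 0.15915921 0.29855021] w 0.054808666064048744 t 21.775
held [] [ 0.46703225 -0.05177593  0.14117833] w 0.05493998446647401
```

View pics/p1.png

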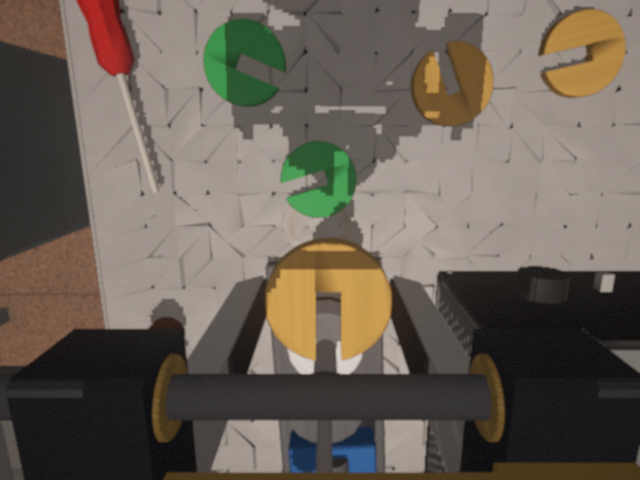

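The disc is held flat at (328,300), slot along the hand towards the stem. Inserting it.

```bash
cat >> h.py <<'E'
def insert(D,yaw,i,over=.001,width=.076):
    o=down(yaw); z=.137+.01*i
    p=STEM+u(D)*over
    f0=bot.get_ft_force()
    print("ins",bot.movel([*p,z+.003],o,.05,max_force=12),bot.get_tcp_pos(),bot.get_ft_force()-f0)
    print("low",bot.movel([*p,z-.002],o,.015,max_force=4),bot.get_tcp_pos())
    bot.set_gripper(width); bot.movel([*bot.get_tcp_pos()[:2],.30],o)
    bot.movep([STEM[0]-.045,STEM[1],.30],down(0))
    print("t",bot.get_time())
E
python3 - <<'E'
from h import *
insert(-90,90,0)
snap("i1",[*STEM,.145],75,4)
E
```

```text
ins False [ 0.46601006 -0.11744669  0.13993194] [ 0.68618417  4.4111185  -0.64971996]
low True [ 0.46629406 -0.11734589  0.13716923]
t 29.7583
```

View pics/i1.png

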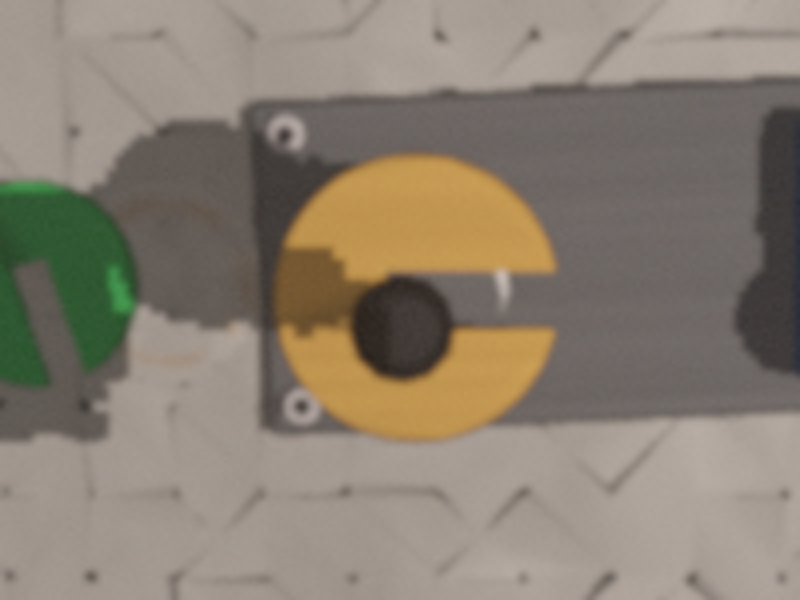

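Disc 1 is flat on the hanger and fully home: stem at crop (402,320), disc centre (417,297), about 3 mm off, mouth towards −y. Now the disc at (0.6424, 0.071).

```bash
python3 - <<'E'
from h import *
C=np.array([.6424,.071])
bot.movep([C[0]-.03,C[1],.20],down(0)); s=slots(); print(s)
a=[q for q in s if np.hypot(*(q[0]-C))<.06 and q[0][0]>.585]
q=a[0]; 
pick(q[0],q[2]+360-180+180-0 if False else q[2]+360)
D=30; approach(D,30,1)
snap("p2")
E
```

```text
[(array([0.5555, 0.051 ]), 28.6, 110.6, 112.6), (array([0.6629, 0.099 ]), 28.3, -170.0, -167.0)]
touch False [0.66269694 0.09900992 0.00170166]
w 0.05483540162168221
held [(array([0.6609, 0.0978]), 28.5, -167.9, -167.6)] [0.66212945 0.09896872 0.29811938] w 0.054750179873317616 t 37.4
held [(array([ 0.4108, -0.1509]), 28.9, 29.1, 32.2)] [ 0.40977385 -0.15104328  0.15114352] w 0.054854347131607584
```

View pics/p2.png

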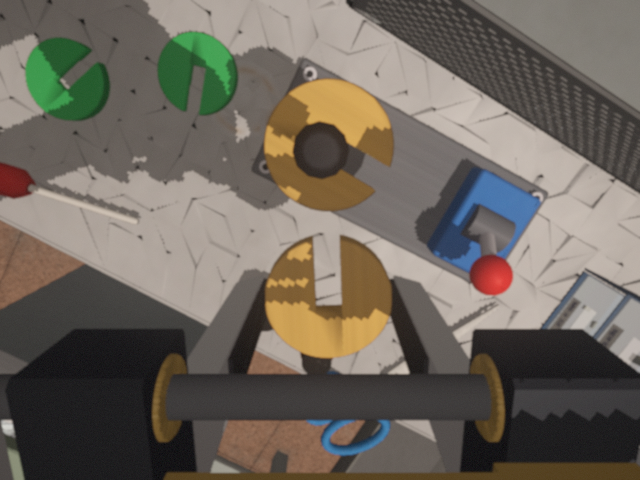

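That disc had been knocked to (0.663, 0.099), and the re-measurement caught it. It is now held flat at (328,297) with its slot facing the stem, knob at (321,150). Inserting.

```bash
python3 - <<'E'
from h import *
insert(30,30,1,over=0)
snap("i2",[*STEM,.155],75,4)
E
```

```text
ins False [ 0.46577339 -0.11762083  0.14998496] [ 0.23249856 -0.26142323 -0.15577188]
low True [ 0.46617277 -0.11774274  0.14716913]
t 44.575
```

View pics/i2.png

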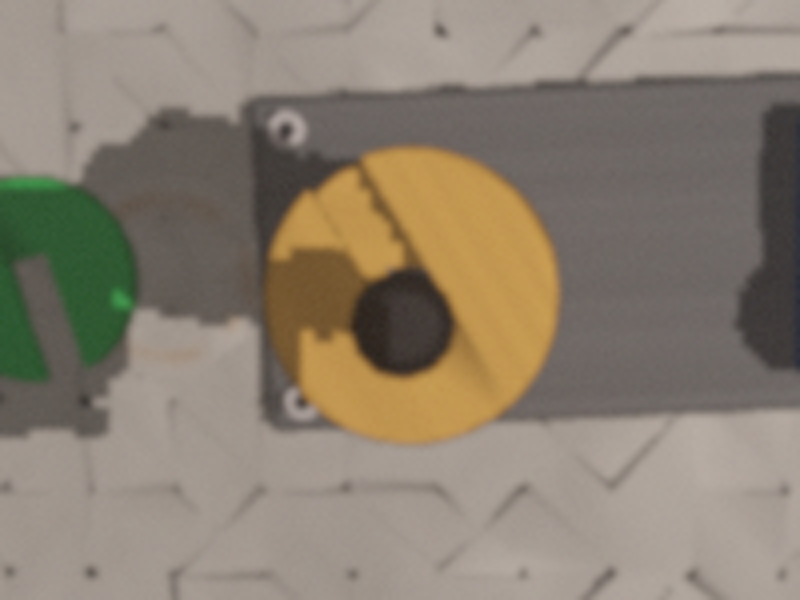

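Disc 2 is flat and centred at crop (412,295), mouth at upper left, 120° from disc 1. Now the third.

```bash
python3 - <<'E'
from h import *
C=np.array([.5552,.051])
bot.movep([C[0]-.04,C[1],.22],down(0)); s=slots(); print(s)
a=[q for q in s if np.hypot(*(q[0]-C))<.07]; q=a[0]
pick(q[0],(q[2]+q[3])/2)
approach(150,150,2)
snap("p3")
E
```

```text
[(array([0.5545, 0.0511]), 27.9, 110.9, 113.3)]
touch False [0.55434606 0.05109247 0.00177346]
w 0.05476862831587126h.py:53: RuntimeWarning: Mean of empty slice.
  v=Q.mean(0)-C; l=cv2.fitLine(Q.astype(np.float32),cv2.DIST_L2,0,.1,.1).ravel()[:2]; l*=np.sign(l@v)
  ret = ret.dtype.type(ret / rcount)
Traceback (most recent call last):
  File "h.py", line 64, in pick
    bot.movel([*C,.30],o,.2); print("held",held(),bot.get_tcp_pos(),"w",bot.get_grip_width(),"t",bot.get_time())
                                           ~~~~^^
  File "h.py", line 58, in held
    return [s for s in slots(z=z) if np.hypot(*(s[0]-t))<.015]
                       ~~~~~^^^^^
  File "h.py", line 53, in slots
    v=Q.mean(0)-C; l=cv2.fitLine(Q.astype(np.float32),cv2.DIST_L2,0,.1,.1).ravel()[:2]; l*=np.sign(l@v)
                     ~~~~~~~~~~~^^^^^^^^^^^^^^^^^^^^^^^^^^^^^^^^^^^^^^^^^^
cv2.error: OpenCV(4.12.0) /io/opencv/modules/imgproc/src/linefit.cpp:618: error: (-215:Assertion failed) npoints2 >= 0 || npoints3 >= 0 in function 'fitLine'
```

```bash
sed -i 's/^        q=np.argwhere(m)\[:,::-1\]/&\n        if len(q)<20: continue/' h.py; python3 - <<'E'
from h import *
print(bot.get_tcp_pos(),bot.get_grip_width(),held())
approach(150,150,2)
snap("p3")
E
```

```text
[0.55371123 0.05112863 0.29841011] 0.055178101887830545 [(array([0.5539, 0.0516]), 28.9, 114.2, 112.6)]
held [(array([ 0.5227, -0.1508]), 28.6, 150.0, 150.5)] [ 0.52420172 -0.15088987  0.16141044] w 0.05497204199471861
```

View pics/p3.png

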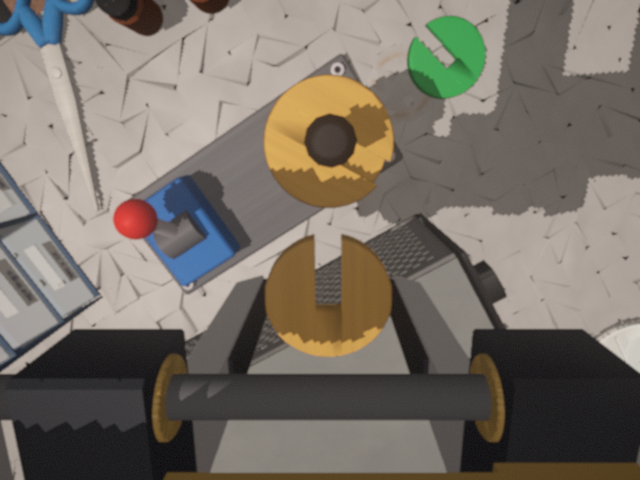

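Third disc held flat at (328,297), slot facing the knob at (331,140). Inserting.

```bash
python3 - <<'E'
from h import *
insert(150,150,2,over=0)
a=imaging.read_camera("wrist");x,y=map(int,proj(cam("wrist"),[*STEM,.165]));a=a[y-75:y+75,x-100:x+100]
s=imaging.read_camera("side");x,y=map(int,proj(cam("side"),[*STEM,.15]));s=s[y-75:y+75,x-100:x+100]
cv2.imwrite("pics/i3.png",cv2.resize(np.hstack([a,s]),(800,300),interpolation=cv2.INTER_CUBIC)[:,:,::-1])
print(bot.get_ft_force())
E
```

```text
ins False [ 0.46625903 -0.11766817  0.16004217] [-0.04472777  0.79483801  0.79291934]
low True [ 0.46643006 -0.11773662  0.15715842]
t 58.725
[ 1.29569711 -0.70220608  0.65145453]
```

View pics/i3.png

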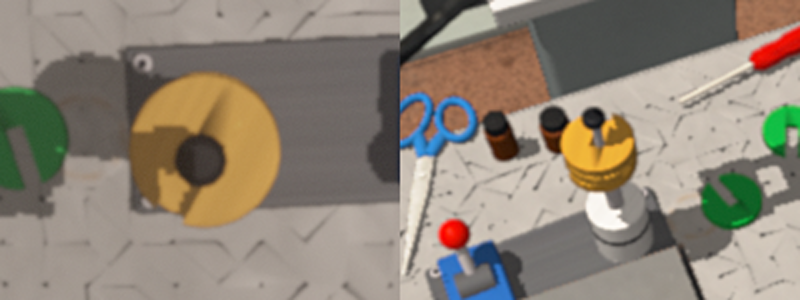

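The stack is complete: top disc mouth at lower left in the wrist view, three discs flat in the side view. The top view showed no fourth brass disc. Now the lever.

```bash
python3 - <<'E'
from h import *
im=imaging.read_camera("top");print([s for s in discs("top",im=im)[0] if s[1]<33])
bot.sleep(.3)
o=down(90); y=-.2476
bot.movep([.392,y,.25],o); bot.set_gripper(0)
bot.movel([.392,y,.068],o)
f0=bot.get_ft_force()
print(bot.movel([.485,y+.002,.068],o,.05,max_force=12),bot.get_tcp_pos(),bot.get_ft_force()-f0)
bot.movel([.40,y,.068],o); bot.movel([.40,y,.25],o)
bot.movep([.35,.10,.30],down(0))
ct,cs=cam("top"),cam("side");I=[imaging.read_camera(n) for n in("top","side")]
b=[[cv2.minEnclosingCircle(k) for k in blobs(i,(0,180,120),(6,255,255),40)] for i in I];print(b)
p=[min(q,key=lambda a:a[1])[0] for q in b];print(tri(ct,p[0],cs,p[1]),bot.get_time(),bot.get_grip_width())
snap("end",n="side")
E
```

```text
[(array([0.0996, 0.1806]), 24.8, 126.9, 2.9)]
True [ 0.46994744 -0.24528     0.06684539] [-1.99565577  0.12708758  0.73314109]
[[((273.0, 356.5), 19.05921745300293), ((449.2818298339844, 265.80908203125), 5.323059558868408)], [((171.0, 274.5), 7.632268905639648), ((330.1538391113281, 155.92308044433594), 20.419527053833008)]]
(array([ 0.49610718, -0.24568609,  0.07957665]), np.float64(0.0002485074699862683)) 68.8917 0.00030133859803854355
```

View pics/end.png

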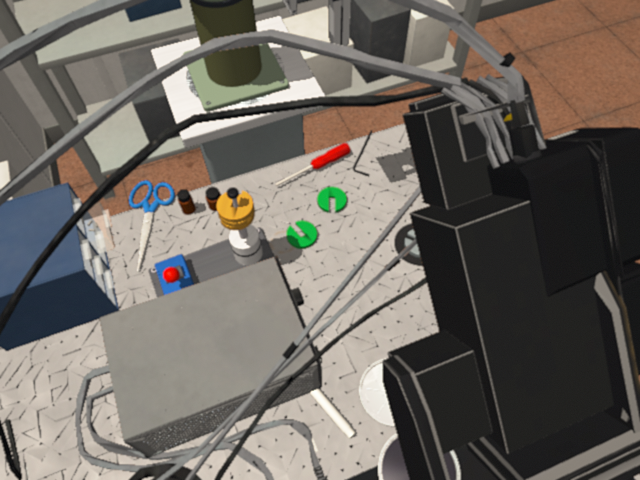

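The ball travelled 48 mm, the full throw; the stack still stands at (235,210) and the grey disc is on the mat at (410,245). Handing in.

```bash
python3 -c "
from bench import bot
print(bot.sign_off())"
```

```text
the job is handed in; nothing more can be done
None
```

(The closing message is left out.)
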